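# Find the cap that screws onto the open reagent bottle

### The arm

A 7-joint arm with a two-finger parallel gripper is mounted at the origin on the work surface. World frame = base frame: x ahead of the robot, y to its left, z up, the work surface at z = 0. Lengths are in mm, angles in rad, forces in N, time in s.
With the tool pointing down it reaches from about 425 to 1025 mm from the base axis. Payload 9.4 kg.
Tool frame: the origin (TCP) lies between the finger pads; the fingertips stand 22 mm ahead of it and the grasp point (between the pads) lies 3 mm ahead of it; z points along the fingers, y is the direction in which the jaws open and shut (so a half turn about z gives the same grasp; the last joint's range is limited). The gripper opens to 85 mm and grips with 20 to 120 N. Pads are 22 mm wide; open, the fingers measure 114 mm over their backs; the gripper's body (76 mm by 85 mm) begins 54 mm behind the grasp point. The pads swing forward as they close: fully open they stand 13 mm farther back than shut.
Start: joints at [-1.287, 0.599, -0.003, 1.599, 0.002, 0.943, -0.08], TCP at [255.945, 678.319, 253.275] pointing down, gripper open.
Joint ranges: [-2.57, 2.57], [-0.35, 1.97], [-1.29, 1.29], [0.11, 2.56], [-1.05, 4.19], [0.11, 1.86], [-2.63, 2.63]. Speed limits (rad/s): [2.22, 2.22, 3.01, 3.01, 3.14, 3.14, 3.14].

### API

Orientations are given as [roll, pitch, yaw] about the fixed x, y, z axes, in that order (R = Rz(yaw) Ry(pitch) Rx(roll)).
In Python, from cell import read_state, vision, order gives the robot as it stands.
- The arm moves only by the tool carry_out, never from a script. Its arguments are lists of equal length, an entry for each row: "travel": the shift along the tool's x, y, z each as a share of 0.03 m, from -1 to 1, a list of three; "roll": the turn about the tool's z as a share of 4 degrees, from -1 to 1; "jaw": the closure, from 0 (fully open) to 1 (shut). A call has 1 to 5 rows; each row shifts and turns the commanded pose from where the row before left it, along the tool's axes as they then stand; what a row does not reach is not made up. A row lasts 1/10 s, in which the tool goes at most 50 mm and 8.59 degrees, less where a joint would pass 70% of its speed; a pose out of reach is approached as far as the arm can. A call with a number of a shift or a turn outside -1 to 1 is refused whole. A call with a gripper value outside its range is refused whole. The fingers move at their own pace and stop on an object; "squeeze" is the grip in N (left out, the last holds). Time passes only in rows, so rows that do not move let the fingers close. It gives the time, the measured TCP pose, the force and the opening at its end, in the units of the state.
- read_state(): the state, without advancing time (a new reading comes with each control period).
- vision.camera(name): name is "scene" or "top" or "wrist"; returns the picture (480x640x3 uint8, red, green, blue); there is no depth.
- vision.camera_params(name): a dict with "intrinsics" (3x3 intrinsics, pixels), "extrinsics" (4x4, takes a point from world to camera coordinates); the wrist camera has in their place "mount" (4x4, takes a point from camera to tool coordinates, whose origin is the TCP and whose axes are the flange's). Camera axes: x right, y down, z forward; pixel columns grow to the right and rows downward; lengths in mm; the calibration is good to about 2 mm. A picture is of the moment at which its call begins: read the wrist's pose just before it. camera_params takes no time and is no camera call.
- order.finish_job(): hands the job in, once; it reports no verdict.
The state is a dict: "time_s": time; "qpos": joint angles; "dq": joint speeds; "effort": joint torques, N m; "tcp_pos": TCP position; "orientation": TCP orientation; "contact_force": force on the tool from outside, world axes, zero at the start; "moment": the same for the moment, N m; "gripper_width": finger opening in mm.
Only numpy, scipy, OpenCV 4.12 (cv2) and the standard library are available. Lean on these libraries where they do the work, as an engineer would, in place of code of your own. Each camera call takes 0.05 s, during which the arm holds its last target. There are 200 camera calls.

### The job

Close the reagent bottle that stands in the white spill tray: by trying the three look-alike caps on its neck, find the one whose thread takes, press it down and screw it clockwise to its stop so that it stays fully home. Leave the two other caps standing mouth down on the bench, and do not disturb the glassware or the vial.

Things in the scene. Friction and masses are not known exactly. Their poses are not given: they have to be found in the camera images.
- tray_center (a point): centre of the inner floor (12 mm above the bench) of the square white spill tray, 120 x 120 mm, rim 20 mm high, fixed. The bottle standing in it is the one to close; the other two stand in a long grey rack at the back, and which bottle is where changes.
- bottle_a_mouth (a point): centre of the flat neck rim of an open amber bottle, z up, 137 mm above the bench. Bottle 78 mm across, held fast (cannot move or turn). Neck 30 mm across, top 4 mm tapered to 24 mm, shoulder 31 mm below the rim. A white sprung plug, 18 mm across, stands 5 mm above the rim and pushes up with 1 N plus 1 N per mm pressed in.
- bottle_b_mouth (a point): same point of the second bottle. Round each neck are 4, 5 or 6 equal, evenly spaced thread pieces (number differs by bottle), out to 38 mm across, tops 2 to 4 mm and sloped undersides 5 to 7 mm below the rim, with gaps of 50, 42 or 36 degrees (for 4, 5, 6) and a stop under each one's clockwise end (seen from above).
- bottle_c_mouth (a point): same point of the third bottle. The fitting cap rests on the thread pieces with its centre 6 to 8 mm above the rim; turned in steps and pressed lightly, it drops between them once per spacing (90, 72 or 60 degrees for 4, 5, 6), with 26, 24 or 22 degrees of slack. A wrong cap never goes below about 6 mm at any angle.
- cap_p_center (a point): centre, half-way up (14 mm above the mouth), of one of three look-alike blue caps, 47 mm across, 28 mm tall, about 35 g, standing mouth down on the bench; z is its axis, up. Its yaw is random and tells nothing. The upper 14 mm is solid, the part to grip; below it is a skirt, 42 mm across inside.
- cap_q_center (a point): same point of the second cap. Hidden inside each skirt are 4, 5 or 6 evenly spaced lugs (number differs by cap), reaching in to 32 mm across, 24, 18 or 14 degrees wide, 3 mm tall, undersides 4 mm above the mouth. Only the cap with as many lugs as the neck has thread pieces fits.
- cap_r_center (a point): same point of the third cap. Once dropped, the fitting cap is pressed down against the plug (about 6 N) to 0 to 1 mm above the rim (cap centre) and turned clockwise from above, at most 65 degrees, to the stop; let go, it stays held with its centre 1 mm above the rim. Not turned under, the plug lifts it to 5 mm.
- beaker: a glass beaker, 68 mm across and 85 mm tall, a bystander; origin at the centre of its underside
- small_beaker: a small glass beaker, 48 mm across and 55 mm tall, a bystander; origin at the centre of its underside
- flask: a narrow-necked glass volumetric flask, 68 mm across the bulb, 142 mm tall, a bystander; origin at the centre of its underside
- cylinder: a glass measuring cylinder, 24 mm across and 153 mm tall on a 60 mm foot, a bystander; origin at the centre of its underside
- vial: a small jar with a black lid, 26 mm across and 45 mm tall, a bystander; origin at the centre of its underside
- pipette_1: a glass pipette lying flat, 200 mm long along its x axis, 9 mm thick, a bystander; origin at the centre of its underside
- pipette_2: another such pipette, a bystander; origin at the centre of its underside
There are look-alikes about, which are no part of the job. Leave any orange or yellow look-alike of the part that bears cap_q_center alone.

How it is judged (in metres and radians):
At the end, for the whole second after the job is handed in: The cap that fits is on the bottle in the white tray, its centre under 2 mm above the rim, held down by the thread, within 3 mm of the neck's axis, tilt under 0.08 rad; the other caps stand mouth down on the bench, centres below 26 mm, tilt under 0.3 rad (((((horizontal distance between bottle_a_mouth and tray_center below 0.03 m and z of cap_p_center in the frame of bottle_a_mouth between -0.001 and 0.002 m and horizontal distance between cap_p_center and bottle_a_mouth below 0.003 m) or (horizontal distance between bottle_b_mouth and tray_center below 0.03 m and z of cap_p_center in the frame of bottle_b_mouth between -0.001 and 0.002 m and horizontal distance between cap_p_center and bottle_b_mouth below 0.003 m) or (horizontal distance between bottle_c_mouth and tray_center below 0.03 m and z of cap_p_center in the frame of bottle_c_mouth between -0.001 and 0.002 m and horizontal distance between cap_p_center and bottle_c_mouth below 0.003 m)) and angle between cap_p_center's own z axis and vertical below 0.08 rad and height (world z) of each of cap_q_center, cap_r_center below 0.026 m and angle between each of cap_q_center, cap_r_center's own z axis and vertical below 0.3 rad) or (((horizontal distance between bottle_a_mouth and tray_center below 0.03 m and z of cap_q_center in the frame of bottle_a_mouth between -0.001 and 0.002 m and horizontal distance between cap_q_center and bottle_a_mouth below 0.003 m) or (horizontal distance between bottle_b_mouth and tray_center below 0.03 m and z of cap_q_center in the frame of bottle_b_mouth between -0.001 and 0.002 m and horizontal distance between cap_q_center and bottle_b_mouth below 0.003 m) or (horizontal distance between bottle_c_mouth and tray_center below 0.03 m and z of cap_q_center in the frame of bottle_c_mouth between -0.001 and 0.002 m and horizontal distance between cap_q_center and bottle_c_mouth below 0.003 m)) and angle between cap_q_center's own z axis and vertical below 0.08 rad and height (world z) of each of cap_p_center, cap_r_center below 0.026 m and angle between each of cap_p_center, cap_r_center's own z axis and vertical below 0.3 rad) or (((horizontal distance between bottle_a_mouth and tray_center below 0.03 m and z of cap_r_center in the frame of bottle_a_mouth between -0.001 and 0.002 m and horizontal distance between cap_r_center and bottle_a_mouth below 0.003 m) or (horizontal distance between bottle_b_mouth and tray_center below 0.03 m and z of cap_r_center in the frame of bottle_b_mouth between -0.001 and 0.002 m and horizontal distance between cap_r_center and bottle_b_mouth below 0.003 m) or (horizontal distance between bottle_c_mouth and tray_center below 0.03 m and z of cap_r_center in the frame of bottle_c_mouth between -0.001 and 0.002 m and horizontal distance between cap_r_center and bottle_c_mouth below 0.003 m)) and angle between cap_r_center's own z axis and vertical below 0.08 rad and height (world z) of each of cap_p_center, cap_q_center below 0.026 m and angle between each of cap_p_center, cap_q_center's own z axis and vertical below 0.3 rad))); the robot touches nothing.
It fails at once if a bystander (glassware, vial or pipette) is moved more than 30 mm or knocked over (distance of any of beaker, small_beaker, flask, cylinder, vial, pipette_1, pipette_2 from where it was at the start of the episode above 0.03 m or angle between any of beaker, small_beaker, flask, cylinder, vial's own z axis and vertical above 0.6 rad).
It also fails if it takes over 72 s, if anything falls off the work surface, if the arm or the gripper's body presses on something with over 40 N, if the wrist force passes 120 N, or if a joint passes its speed limit or range.

## Working session

There is one attempt and no reset: what is moved stays moved. The work goes in short steps, Python scripts to look and compute and a tool call to move; the robot and the scene stay as the last step left them, time stands still between calls to the robot, and variables do not carry over. Pictures are saved under pics/ and viewed, about 8 in all and at most 12, crops included, and the job is handed in when it is done.

Besides the shell and the picture viewer there is one more tool, called as name(argument=value, ...), one argument or row to a line, values as JSON. carry_out: Moves the arm, as the interface text tells. Its arguments: {"type":"object","properties":{"travel":{"type":"array","items":{"type":"array","items":{"type":"number"}}},"roll":{"type":"array","items":{"type":"number"}},"jaw":{"type":"array","items":{"type":"number"}},"squeeze":{"type":"number"}},"required":["travel","roll","jaw"]}

```bash
mkdir -p pics; ls
cat > h.py <<'E'
import numpy as np, cv2
from cell import read_state, vision, order
def snap(cam,name):
    im=np.array(vision.camera(cam)); cv2.imwrite(f'pics/{name}.png',im[:,:,::-1]); return im
def ray(cam,u,v,z):
    p=vision.camera_params(cam);K=np.array(p['intrinsics']);E=np.array(p['extrinsics'])
    R=E[:3,:3];t=E[:3,3];c=-R.T@t;d=R.T@np.linalg.inv(K)@np.array([u,v,1.]);return c+d*(z-c[2])/d[2]
def proj(cam,P):
    p=vision.camera_params(cam);K=np.array(p['intrinsics']);E=np.array(p['extrinsics'])
    q=K@(E[:3,:3]@np.array(P)+E[:3,3]);return q[:2]/q[2]
E
python3 - <<'E'
from h import *
print(read_state())
a=snap('top','top1');b=snap('scene','scene1')
for c in('top','scene','wrist'):print(c,{k:np.round(v,3).tolist() for k,v in vision.camera_params(c).items()})
E
```

```text
pics
{'time_s': 0.0, 'qpos': array([-1.28672765,  0.60013411, -0.00254502,  1.60011777,  0.00181432,
        0.94286092, -0.07981495]), 'dq': array([-0.00046097,  0.0006219 , -0.00043584,  0.00126105,  0.00178841,
        0.00111676,  0.00049826]), 'effort': array([ 7.42635475e-04, -7.76461959e+01,  1.56489696e+00, -2.57996106e+01,
        1.22303099e-02,  9.32626077e-03, -4.99514738e-05]), 'tcp_pos': array([255.78589915, 677.93124956, 252.41472391]), 'orientation': array([-3.14008194e+00,  1.50223753e-04,  2.78087752e+00]), 'contact_force': array([0.57534091, 0.09655179, 0.83100928]), 'moment': array([-0.02953385, -0.03398617, -0.03891738]), 'gripper_width': 85.8210595103528}
top {'intrinsics': [[440.241, 0.0, 328.037], [0.0, 440.241, 243.205], [0.0, 0.0, 1.0]], 'extrinsics': [[0.009, -1.0, -0.013, 5.282], [-0.996, -0.008, -0.092, 576.646], [0.092, 0.013, -0.996, 920.525], [0.0, 0.0, 0.0, 1.0]]}
scene {'intrinsics': [[548.097, 0.0, 313.459], [0.0, 548.097, 249.605], [0.0, 0.0, 1.0]], 'extrinsics': [[0.219, 0.976, 0.0, -113.43], [0.733, -0.165, -0.66, -358.283], [-0.644, 0.145, -0.752, 1608.701], [0.0, 0.0, 0.0, 1.0]]}
wrist {'intrinsics': [[417.179, 0.0, 320.597], [0.0, 417.179, 239.474], [0.0, 0.0, 1.0]], 'mount': [[-0.0, -0.958, -0.286, 73.547], [1.0, -0.001, 0.001, -0.241], [-0.001, -0.286, 0.958, -120.041], [0.0, 0.0, 0.0, 1.0]]}
```

View pics/top1.png

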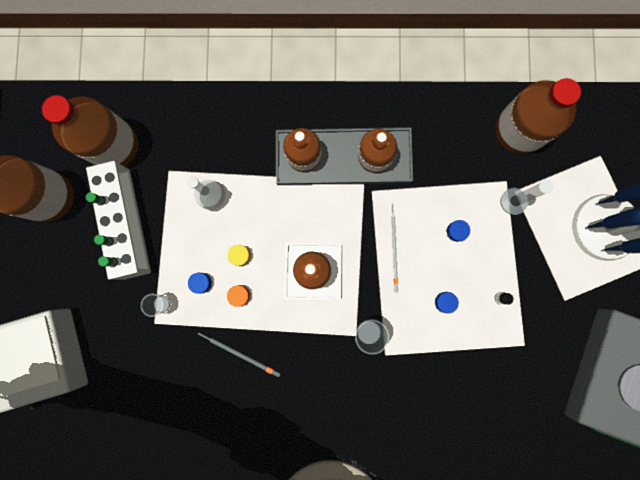

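View pics/scene1.png

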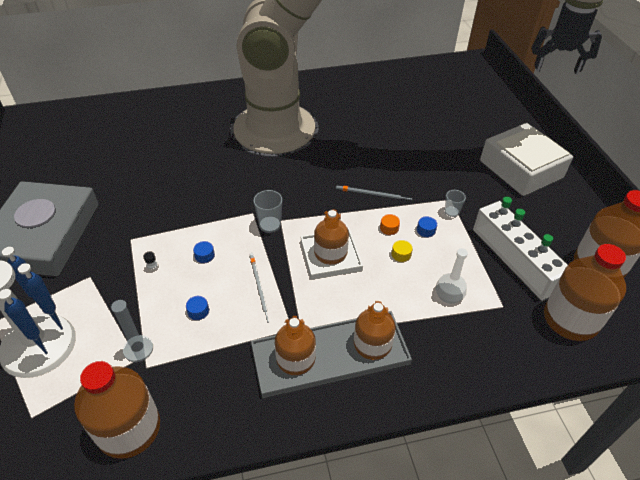

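The top view shows three blue caps at px (199,283), (459,231) and (447,302). Decoys are the orange cap at (237,296) and the yellow cap at (238,255). The tray bottle's plug is at about (311,269). The scene view agrees, with blue caps at (427,226), (204,251) and (197,307).

Run:
```python
from h import *
def blobs(im,lo,hi,roi,amin):
    h=cv2.cvtColor(im,cv2.COLOR_RGB2HSV);m=cv2.inRange(h,lo,hi);n,_,s,c=cv2.connectedComponentsWithStats(m)
    return [(s[i],c[i]) for i in range(1,n) if s[i][4]>amin and roi[0]<c[i][0]<roi[2] and roi[1]<c[i][1]<roi[3]]
t=cv2.imread('pics/top1.png')[:,:,::-1];s=cv2.imread('pics/scene1.png')[:,:,::-1]
for cam,im,roi in(('top',t,(160,170,530,360)),('scene',s,(130,180,500,340))):
    for nm,lo,hi in(('blue',(100,150,60),(130,255,255)),('yel',(22,150,100),(35,255,255)),('ora',(5,180,150),(18,255,255))):
        for st,c in blobs(im,lo,hi,roi,100): print(cam,nm,st,c.round(1),ray(cam,*c,28 if cam=='top' else 22).round(1))
# plug: bright within bottle
for cam,im,box in(('top',t,(295,255,330,285)),('scene',s,(310,205,355,235))):
    x0,y0,x1,y1=box;g=im[y0:y1,x0:x1].min(2);m=(g>150).astype('uint8');n,_,st,c=cv2.connectedComponentsWithStats(m)
    for i in range(1,n):
        if 8<st[i][4]<300:
            p=c[i]+[x0,y0];print(cam,'plug',st[i],p.round(1),ray(cam,*p,141).round(1))
print('tray',ray('top',314.5,271.5,20))
c=np.hstack([cv2.resize(t[y-20:y+20,x-20:x+20],(260,260),interpolation=2) for x,y in((199,283),(459,231),(447,302))]);d=cv2.resize(t[235:325,180:350],(780,413))
cv2.imwrite('pics/crop1.png',np.vstack([c,np.pad(d,((0,0),(0,0),(0,0)))])[:600,:,::-1])
```

```text
top blue [447 220  23  21 365] [458.2 230.3] [ 606.4 -269.1   28. ]
top blue [188 273  22  20 350] [198.6 282.6] [489.6 286.2  28. ]
top blue [436 292  22  21 369] [446.5 302.2] [ 453.2 -241.6   28. ]
top yel [228 245  21  21 343] [238.3 254.7] [550.1 202.6  28. ]
top ora [228 286  20  20 331] [237.5 295.5] [463.  201.8  28. ]
scene blue [417 217  20  20 306] [426.4 226.4] [496.1 282.2  22. ]
scene blue [194 242  20  21 334] [203.4 251.7] [ 459.6 -246.5   22. ]
scene blue [186 296  22  24 406] [196.9 307.7] [ 614.  -274.2   22. ]
scene yel [392 241  20  21 347] [401.5 250.7] [556.5 198.9  22. ]
scene ora [381 215  18  13 184] [390. 221.] [459.6 202.7  22. ]
top plug [ 0  0  5  6 17] [296.2 256.7] [540.   68.3 141. ]
top plug [10  9 10 10 79] [309.7 268.7] [517.6  42.6 141. ]
top plug [ 0 24  4  6 14] [295.9 282.3] [491.9  68.1 141. ]
scene plug [18  5  8  6 39] [331.7 212.6] [516.1  40.4 141. ]
scene plug [ 31   7  14  23 232] [348.9 221.2] [549.1  69.5 141. ]
scene plug [  0  11  15  19 151] [314.7 222.7] [537.6  -2.  141. ]
tray [515.74752761  38.78655301  20.        ]
```

View pics/crop1.png

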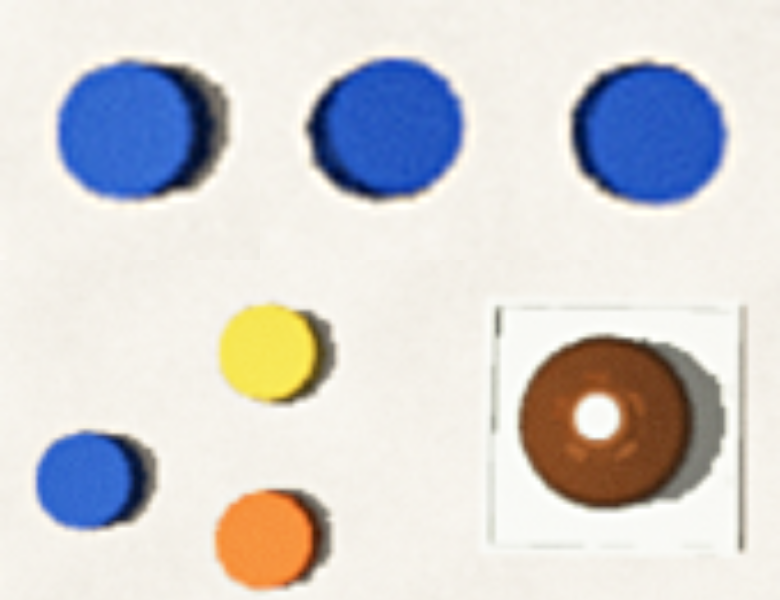

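The crop shows three plain blue caps, and the orange and yellow ones are clearly different. The amber bottle with the white plug stands in the tray. Pieces look visible at about (595,378), (635,405), (625,450), (577,450) and (553,405), so possibly 5. The positions agree across both views to about 7 mm. First I'll go above the nearest cap, at about (492,285).

carry_out(
  travel=[
    [-1, -0.8, 0],
    [-1, -0.8, 0],
    [-1, -0.8, 0],
    [-1, -0.8, 0],
    [-1, -0.8, 0],
  ],
  roll=[0, 0, 0, 0, 0],
  jaw=[0, 0, 0, 0, 0],
  squeeze=50,
)

```text
time_s: 0.6
tcp_pos: [354.4, 511.5, 253.0]
orientation: [-3.141, 0.0, 2.781]
contact_force: [0.7, 0.1, -0.1]
gripper_width: 85.3
```

carry_out(
  travel=[
    [-1, -0.8, 0],
    [-1, -0.8, 0],
    [-1, -0.8, 0],
    [-1, -0.8, 0],
    [-1, -0.8, 0],
  ],
  roll=[0, 0, 0, 0, 0],
  jaw=[0, 0, 0, 0, 0],
)

```text
time_s: 1.1
tcp_pos: [452.4, 346.3, 253.1]
orientation: [-3.141, -0.0, 2.781]
contact_force: [0.6, 0.2, 0.0]
gripper_width: 85.6
```

carry_out(
  travel=[
    [0, 0, 0],
    [0, 0, 0],
    [0, 0, 0],
    [0, 0, 0],
    [0, 0, 0],
  ],
  roll=[1, 1, 1, 1, 1],
  jaw=[0, 0, 0, 0, 0],
)

```text
time_s: 1.6
tcp_pos: [451.8, 347.7, 253.0]
orientation: [-3.141, -0.0, 2.429]
contact_force: [-0.8, -0.7, 0.8]
gripper_width: 85.4
```

```bash
cat >> h.py <<'E'
from scipy.spatial.transform import Rotation as Ro
def wsnap(name):
    s=read_state();return s,snap('wrist',name)
def wray(s,u,v,z):
    p=vision.camera_params('wrist');K=np.array(p['intrinsics']);M=np.array(p['mount'])
    R=Ro.from_euler('xyz',s['orientation']).as_matrix();c=R@M[:3,3]+s['tcp_pos'];d=R@M[:3,:3]@np.linalg.inv(K)@np.array([u,v,1.])
    return c+d*(z-c[2])/d[2]
def totool(s,P):
    R=Ro.from_euler('xyz',s['orientation']).as_matrix();return R.T@(np.array(P)-s['tcp_pos'])
def show(s):print(s['time_s'],s['tcp_pos'].round(1),'yaw',s['orientation'].round(3),'q',s['qpos'].round(2),'F',s['contact_force'].round(1),s['gripper_width'].round(1))
def wblob(im,s,z,lo,hi,amin=800):
    h=cv2.cvtColor(im,cv2.COLOR_RGB2HSV);m=cv2.inRange(h,lo,hi);n,_,st,c=cv2.connectedComponentsWithStats(m)
    for i in range(1,n):
        if st[i][4]>amin:print(st[i],c[i].round(1),wray(s,*c[i],z).round(1),'tool',totool(s,wray(s,*c[i],z)).round(1))
BL=((100,130,50),(130,255,255))
E
python3 - <<'E'
from h import *
s,im=wsnap('w1');show(s);wblob(im,s,26,*BL);print(totool(s,(492,285,100)))
E
```

```text
Traceback (most recent call last):
  File "h.py", line 20, in show
    def show(s):print(s['time_s'],s['tcp_pos'].round(1),'yaw',s['orientation'].round(3),'q',s['qpos'].round(2),'F',s['contact_force'].round(1),s['gripper_width'].round(1))
                                                                                                                                               ^^^^^^^^^^^^^^^^^^^^^^^^
AttributeError: 'float' object has no attribute 'round'
```

View pics/w1.png

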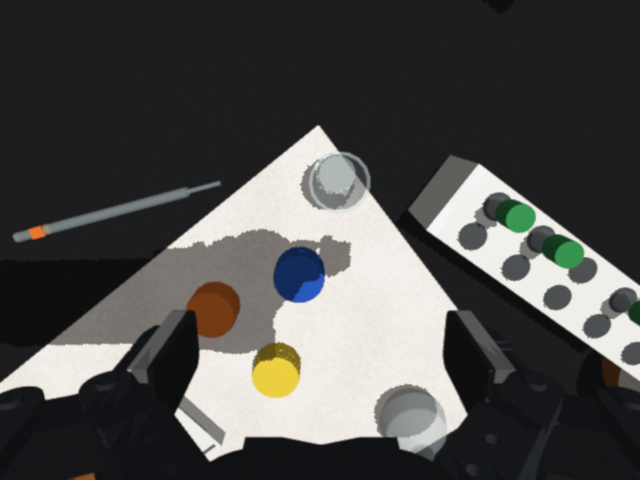

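The wrist view shows the blue cap at (300,275), orange at (213,309), yellow at (276,370) and the flask at (410,420). Next I'll turn pixels into tool offsets.

```bash
sed -i "s/s\['gripper_width'\].round(1)/round(s['gripper_width'],1)/; s/print(s\['time_s'\]/print(round(s['time_s'],2)/" h.py
python3 - <<'E'
from h import *
s=read_state();im=cv2.imread('pics/w1.png')[:,:,::-1];show(s);wblob(im,s,24,(100,100,30),(130,255,255));wblob(im,s,24,(22,100,100),(35,255,255));print(totool(s,(492,285,100)))
print('flask',wray(s,412,430,100))
print('flask top cam',ray('top',208,195,60))
E
```

```text
1.65 [451.7 347.8 253. ] yaw [-3.141 -0.     2.425] q [-0.83  0.41  0.1   1.96 -0.06  0.77  0.16] F [ 0.7 -0.1  0.8] 85.4
[ 274  247   50   55 2219] [298.8 274.5] [486.6 291.1  24. ] tool [-63.6 -19.7 229. ]
[ 252  343   48   55 1940] [277.  371.9] [547.4 208.   24. ] tool [-164.   -42.3  229. ]
[-71.63771365 -20.74970085 152.99692203]
flask [623.58955303 293.32826526 100.        ]
flask top cam [673.37011083 263.03768899  60.        ]
```

carry_out(
  travel=[
    [-0.75, -0.22, 0.7],
    [-0.75, -0.22, 1],
    [-0.75, -0.22, 1],
    [0, 0, 1],
    [0, 0, 0.3],
  ],
  roll=[0, 0, 0, 0, 0],
  jaw=[0, 0, 0, 0, 0],
)

```text
time_s: 2.15
tcp_pos: [489.3, 287.5, 130.6]
orientation: [-3.137, -0.001, 2.432]
contact_force: [-0.1, 0.2, 0.1]
gripper_width: 85.3
```

Run:
```python
from h import *
s,im=wsnap('w2');show(s);wblob(im,s,24,(100,100,30),(130,255,255))
```

```text
2.15 [489.3 287.5 130.6] yaw [-3.137e+00 -1.000e-03  2.432e+00] q [-0.68  0.58  0.07  2.07 -0.08  0.5   0.31] F [-0.1  0.2  0.1] 85.3
[ 283  202   81   85 5325] [322.9 244.5] [487.5 289.8  24. ] tool [  2.8   1.  106.6]
```

View pics/w2.png

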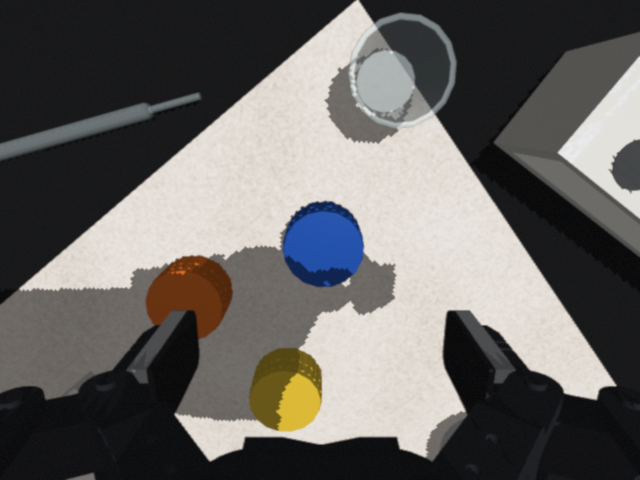

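carry_out(
  travel=[
    [0.05, 0.03, 0.9],
    [0, 0, 0.9],
    [0, 0, 0.9],
    [0, 0, 0.6],
    [0, 0, 0.3],
  ],
  roll=[0, 0, 0, 0, 0],
  jaw=[0, 0, 0, 0, 0],
)

```text
time_s: 2.7
tcp_pos: [489.4, 291.4, 24.8]
orientation: [-3.141, -0.001, 2.434]
contact_force: [-0.0, 0.6, -0.6]
gripper_width: 85.3
```

carry_out(
  travel=[
    [0, 0, 0],
    [0, 0, 0],
    [0, 0, 0],
    [0, 0, 0],
    [0, 0, 0],
  ],
  roll=[0, 0, 0, 0, 0],
  jaw=[0.3, 1, 1, 1, 1],
)

```text
time_s: 3.2
tcp_pos: [490.2, 291.0, 26.8]
orientation: [3.14, 0.0, 2.432]
contact_force: [-0.9, 0.7, 5.5]
gripper_width: 44.7
```

Run:
```python
from h import *
s=read_state();show(s);print(s['dq'].round(3))
```

```text
3.2 [490.2 291.   26.8] yaw [3.14  0.    2.432] q [-0.66  0.75  0.04  2.11 -0.09  0.28  0.32] F [-0.9  0.7  5.5] 44.7
[ 0.002 -0.    -0.     0.001 -0.001 -0.     0.002]
```

carry_out(
  travel=[
    [0, 0, -0.5],
    [0, 0, -1],
    [0, 0, -1],
    [0, 0, 0],
    [0, 0, 0],
  ],
  roll=[0, 0, 0, 0, 0],
  jaw=[1, 1, 1, 1, 1],
)

```text
time_s: 3.7
tcp_pos: [490.2, 290.9, 102.1]
orientation: [3.139, 0.001, 2.432]
contact_force: [-0.2, -0.1, -0.4]
gripper_width: 44.1
```

Run:
```python
from h import *
s=read_state();show(s)
s,im=wsnap('w3');wblob(im,s,24,(100,100,30),(130,255,255))
print(totool(s,(517,42,250)))
im2=snap('scene','sc2');cv2.imwrite('pics/c2.png',np.hstack([cv2.resize(im,(480,360)),cv2.resize(im2[100:280,360:520],(320,360))])[:,:,::-1])
```

```text
3.7 [490.2 290.9 102.1] yaw [3.139e+00 1.000e-03 2.432e+00] q [-0.68  0.63  0.06  2.08 -0.08  0.43  0.31] F [-0.2 -0.1 -0.4] 44.1
[  252   260   139   150 16449] [320.3 336.3] [520.1 264.8  24. ] tool [-39.6  -0.5  78.2]
[-182.64487989 -170.84196409 -148.22521299]
```

View pics/c2.png

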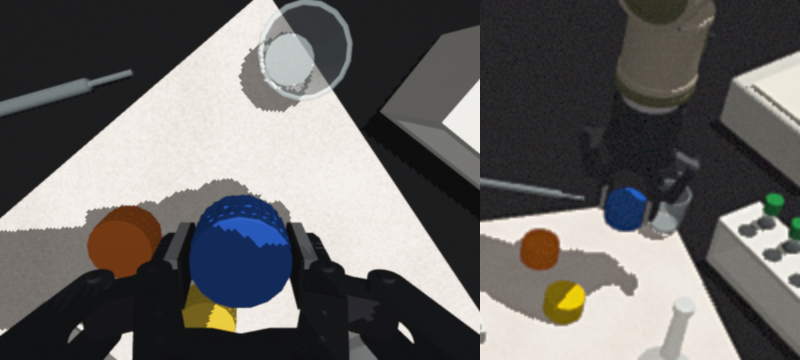

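The cap is held level at about (320,345), centred in the jaws, and the orange and yellow caps are undisturbed. Next I'll raise it and hover short of the bottle to look at the neck.

carry_out(
  travel=[
    [0, 0, -1],
    [0, 0, -1],
    [0, 0, -1],
    [-0.3, -0.2, -1],
    [-0.7, -0.6, -1],
  ],
  roll=[0, 0, 0, 0, 0],
  jaw=[1, 1, 1, 1, 1],
)

```text
time_s: 4.3
tcp_pos: [496.1, 254.6, 250.4]
orientation: [-3.141, -0.001, 2.436]
contact_force: [0.3, 1.0, 0.2]
gripper_width: 44.5
```

carry_out(
  travel=[
    [-1, -0.8, 0],
    [-1, -0.8, 0],
    [-1, -0.8, 0],
    [-1, -0.8, 0],
    [-1, -0.8, 0],
  ],
  roll=[0, 0, 0, 0, 0],
  jaw=[1, 1, 1, 1, 1],
)

```text
time_s: 4.8
tcp_pos: [532.0, 62.4, 249.4]
orientation: [-3.14, -0.001, 2.432]
contact_force: [1.2, -0.3, -0.1]
gripper_width: 44.2
```

carry_out(
  travel=[
    [-0.8, -0.6, 0],
    [-0.3, -0.3, 0],
    [0, 0, 0],
  ],
  roll=[0, 0, 0],
  jaw=[1, 1, 1],
)

```text
time_s: 5.1
tcp_pos: [539.4, 20.2, 249.6]
orientation: [-3.14, -0.001, 2.429]
contact_force: [-0.2, -0.1, -0.3]
gripper_width: 44.7
```

Run:
```python
from h import *
s,im=wsnap('w4');show(s);print(totool(s,(517,42,142)))
wblob(im,s,141.5,(0,0,190),(180,40,255),200)
M=np.array(vision.camera_params('wrist')['mount']);K=np.array(vision.camera_params('wrist')['intrinsics'])
q=K@(M[:3,:3].T@(totool(s,(517,42,142))-M[:3,3]));u,v=(q[:2]/q[2]).astype(int);print(u,v)
cv2.imwrite('pics/c4.png',cv2.resize(im[max(v-75,0):v+75,u-100:u+100],(800,600),interpolation=2)[:,:,::-1])
```

```text
5.1 [539.4  20.2 249.6] yaw [-3.140e+00 -1.000e-03  2.429e+00] q [-0.23  0.38  0.12  2.03 -0.07  0.73  0.79] F [-0.2 -0.1 -0.3] 44.7
[ 31.10504776   1.95859508 107.5838016 ]
[  135     0   505   331 99289] [419.8 131.3] [524.2 102.3 141.5] tool [ 65.1  52.3 108. ]
[309 179  32  31 757] [324.8 194.3] [516.9  42.2 141.5] tool [ 31.4   2.  108.1]
[    0   227   200   210 17276] [ 69.6 336. ] [ 481.  -133.4  141.5] tool [ -56.4 -154.2  108.3]
[303 226  49  17 272] [327.  234.7] [535.2  28.  141.5] tool [  8.1   3.3 108.1]
[ 243  374   65   63 2133] [268.2 412.7] [601.7 -79.4 141.5] tool [-112.4  -34.4  108. ]
[139 443  38  37 732] [162.8 466.7] [ 586.9 -163.6  141.5] tool [-156.2 -107.9  108.1]
324 194
```

View pics/c4.png

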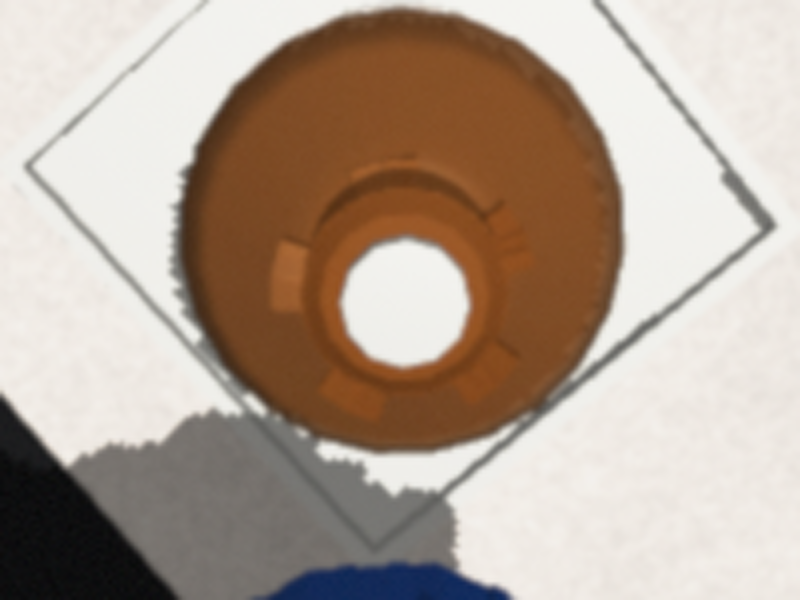

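The crop shows five thread pieces at (290,275), (350,395), (485,370), (515,240) and (400,165), with the plug at (405,302). The mouth is at (517.0,42.2), which matches the first estimate. Next I'll go above it and come down to just over the resting height.

carry_out(
  travel=[
    [0.52, 0.03, 0],
    [0.52, 0.03, 0.5],
    [0, 0, 1],
    [0, 0, 0.9],
    [0, 0, 0.4],
  ],
  roll=[0, 0, 0, 0, 0],
  jaw=[1, 1, 1, 1, 1],
)

```text
time_s: 5.65
tcp_pos: [515.4, 46.4, 164.5]
orientation: [-3.14, -0.003, 2.435]
contact_force: [-0.2, -0.2, -0.1]
gripper_width: 44.4
```

carry_out(
  travel=[
    [0, 0, 0],
    [0, 0, 0.07],
    [0, 0, 0.07],
    [0, 0, 0.07],
  ],
  roll=[0, 0, 0, 0],
  jaw=[1, 1, 1, 1],
)

```text
time_s: 6.05
tcp_pos: [517.8, 43.9, 160.8]
orientation: [3.14, 0.001, 2.432]
contact_force: [-0.3, 0.8, 1.1]
gripper_width: 44.4
```

Run:
```python
from h import *
s=read_state();show(s);print(totool(s,(517,42.2,142)))
```

```text
6.05 [517.8  43.9 160.8] yaw [3.140e+00 1.000e-03 2.432e+00] q [-0.26  0.49  0.09  2.16 -0.09  0.49  0.76] F [-0.3  0.8  1.1] 44.4
[-0.48930438 -1.77535012 18.78027715]
```

carry_out(
  travel=[
    [0, -0.06, 0],
    [0, 0, 0.05],
    [0, 0, 0],
  ],
  roll=[0, 0, 0],
  jaw=[1, 1, 1],
)

```text
time_s: 6.35
tcp_pos: [516.1, 42.2, 158.6]
orientation: [3.141, 0.0, 2.431]
contact_force: [0.3, 0.7, -1.0]
gripper_width: 44.1
```

carry_out(
  travel=[
    [0, 0, 0.07],
    [0, 0, 0],
  ],
  roll=[0, 0],
  jaw=[1, 1],
)

```text
time_s: 6.55
tcp_pos: [516.3, 42.3, 156.4]
orientation: [3.141, 0.0, 2.432]
contact_force: [-0.3, -0.1, 2.2]
gripper_width: 44.2
```

carry_out(
  travel=[
    [0, 0, 0.07],
    [0, 0, 0],
  ],
  roll=[0, 0],
  jaw=[1, 1],
)

```text
time_s: 6.75
tcp_pos: [516.5, 42.2, 156.0]
orientation: [3.14, 0.001, 2.431]
contact_force: [-5.3, -0.8, 26.6]
gripper_width: 44.6
```

Contact is at TCP z of about 156.2, with about 13 N per mm. I'll ease to a light press and turn clockwise in steps, watching the force and z.

carry_out(
  travel=[
    [0, 0, -0.04],
    [0, 0, 0],
    [0, 0, 0],
    [0, 0, 0],
    [0, 0, 0],
  ],
  roll=[0, 1, 1, 1, 1],
  jaw=[1, 1, 1, 1, 1],
)

```text
time_s: 7.25
tcp_pos: [516.3, 42.3, 155.6]
orientation: [3.141, 0.0, 2.15]
contact_force: [-0.8, 0.5, 0.9]
gripper_width: 44.3
```

carry_out(
  travel=[
    [0, 0, 0],
    [0, 0, 0],
    [0, 0, 0],
    [0, 0, 0],
  ],
  roll=[1, 1, 1, 1],
  jaw=[1, 1, 1, 1],
)

```text
time_s: 7.65
tcp_pos: [516.5, 42.8, 155.4]
orientation: [3.141, -0.0, 1.871]
contact_force: [1.5, 1.1, -0.7]
gripper_width: 44.2
```

carry_out(
  travel=[
    [0, 0, 0.04],
    [0, 0, 0],
  ],
  roll=[0, 0],
  jaw=[1, 1],
)

```text
time_s: 7.85
tcp_pos: [516.6, 42.8, 154.3]
orientation: [3.141, 0.0, 1.876]
contact_force: [2.3, 1.5, 1.4]
gripper_width: 44.1
```

carry_out(
  travel=[
    [0, 0, 0.04],
    [0, 0, 0],
  ],
  roll=[0, 0],
  jaw=[1, 1],
)

```text
time_s: 8.05
tcp_pos: [516.6, 42.7, 153.2]
orientation: [3.141, -0.0, 1.875]
contact_force: [3.4, 2.8, 1.9]
gripper_width: 44.2
```

carry_out(
  travel=[
    [0, 0, 0.04],
    [0, 0, 0],
  ],
  roll=[0, 0],
  jaw=[1, 1],
)

```text
time_s: 8.25
tcp_pos: [516.5, 42.5, 152.0]
orientation: [3.141, -0.0, 1.873]
contact_force: [2.4, 3.0, 2.3]
gripper_width: 44.2
```

It has dropped between the pieces on the first cap, and the force is now rising at the plug's rate. I'll press on to home depth.

carry_out(
  travel=[
    [0, 0, 0.05],
    [0, 0, 0],
  ],
  roll=[0, 0],
  jaw=[1, 1],
)

```text
time_s: 8.45
tcp_pos: [516.5, 42.5, 150.5]
orientation: [3.141, 0.0, 1.873]
contact_force: [2.8, 4.1, 3.4]
gripper_width: 44.4
```

carry_out(
  travel=[
    [0, 0, 0.05],
    [0, 0, 0],
  ],
  roll=[0, 0],
  jaw=[1, 1],
)

```text
time_s: 8.65
tcp_pos: [516.5, 42.5, 149.8]
orientation: [3.14, -0.0, 1.873]
contact_force: [0.1, 3.8, 16.7]
gripper_width: 43.8
```

Bottomed at about 149.9. I'll ease off 1 mm and turn clockwise.

carry_out(
  travel=[
    [0, 0, -0.03],
    [0, 0, 0],
    [0, 0, 0],
    [0, 0, 0],
    [0, 0, 0],
  ],
  roll=[0, 1, 1, 1, 1],
  jaw=[1, 1, 1, 1, 1],
)

```text
time_s: 9.15
tcp_pos: [516.7, 42.5, 150.1]
orientation: [3.14, -0.0, 1.591]
contact_force: [2.2, 4.4, 4.8]
gripper_width: 44.1
```

```bash
python3 -c "
from h import *
s=read_state();show(s);print(s['moment'].round(2))"
```

```text
9.15 [516.7  42.5 150.1] yaw [ 3.14  -0.     1.591] q [-0.42  0.53  0.32  2.18 -0.35  0.48  0.2 ] F [2.2 4.4 4.8] 44.1
[ 0.79 -0.76  0.11]
```

carry_out(
  travel=[
    [0, 0, 0],
    [0, 0, 0],
    [0, 0, 0],
    [0, 0, 0],
    [0, 0, 0],
  ],
  roll=[1, 1, 1, 1, 1],
  jaw=[1, 1, 1, 1, 1],
)

```text
time_s: 9.65
tcp_pos: [517.4, 41.9, 150.2]
orientation: [3.139, 0.0, 1.245]
contact_force: [6.0, 0.9, 4.5]
gripper_width: 44.4
```

```bash
python3 -c "
from h import *
s=read_state();show(s);print(s['moment'].round(2))"
```

```text
9.65 [517.4  41.9 150.2] yaw [3.139 0.    1.245] q [-0.49  0.54  0.42  2.18 -0.46  0.5  -0.03] F [6.  0.9 4.5] 44.4
[ 0.14 -1.35  1.34]
```

carry_out(
  travel=[
    [0, 0, 0],
    [0, 0, 0],
    [0, 0, 0],
  ],
  roll=[1, 1, 0],
  jaw=[1, 1, 1],
)

```text
time_s: 9.95
tcp_pos: [516.2, 39.4, 150.0]
orientation: [3.139, 0.003, 1.103]
contact_force: [1.0, -9.4, 6.5]
gripper_width: 44.5
```

```bash
python3 -c "
from h import *
s=read_state();show(s);print(s['moment'].round(2))"
```

```text
9.95 [516.2  39.4 150. ] yaw [3.139e+00 3.000e-03 1.103e+00] q [-0.51  0.55  0.47  2.18 -0.5   0.51 -0.13] F [ 1.  -9.4  6.5] 44.5
[-1.87 -0.34  0.79]
```

The torque peaked at 1.34 N·m at 36°, and then the grip slipped, which suggests the stop. I'll let go, re-centre, regrip harder and try to turn again.

carry_out(
  travel=[
    [0, 0, 0],
    [0, 0, 0],
    [0, 0, 0],
  ],
  roll=[0, 0, 0],
  jaw=[0.2, 0.2, 0.2],
)

```text
time_s: 10.25
tcp_pos: [515.3, 42.3, 149.4]
orientation: [-3.14, 0.001, 1.105]
contact_force: [-0.0, -0.0, 0.3]
gripper_width: 68.2
```

```bash
python3 -c "
from h import *
s,im=wsnap('w5');show(s);print(s['moment'].round(2),totool(s,(517,42.2,152)).round(1))
wblob(im,s,152,(100,100,30),(130,255,255))
h=cv2.cvtColor(im,cv2.COLOR_RGB2HSV);
i2=snap('scene','sc5');cv2.imwrite('pics/c5.png',np.hstack([cv2.resize(im,(480,360)),cv2.resize(i2[170:290,280:386],(318,360))])[:,:,::-1])"
```

```text
10.25 [515.3  42.3 149.4] yaw [-3.140e+00  1.000e-03  1.105e+00] q [-0.51  0.55  0.46  2.18 -0.5   0.51 -0.13] F [-0.  -0.   0.3] 68.2
[-0.03 -0.04  0.01] [ 0.6  1.5 -2.6]
[  258   254   141   154 17003] [327.  332.4] [519.6  48.  152. ] tool [ 7.   1.2 -2.6]
```

View pics/c5.png

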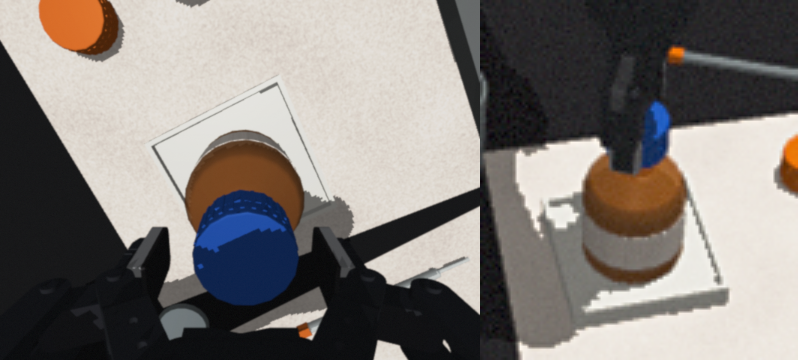

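The cap sits level on the neck at (327,332) in the wrist picture, about 1.5 mm off the jaw centre. I'll re-centre and regrip.

carry_out(
  travel=[
    [0.02, 0.05, 0],
    [0, 0, 0],
    [0, 0, 0],
    [0, 0, 0],
    [0, 0, 0],
  ],
  roll=[0, 0, 0, 0, 0],
  jaw=[0.2, 1, 1, 1, 1],
  squeeze=90,
)

```text
time_s: 10.85
tcp_pos: [517.8, 42.2, 150.0]
orientation: [3.141, -0.0, 1.105]
contact_force: [-0.4, 0.3, 4.6]
gripper_width: 43.7
```

carry_out(
  travel=[
    [0, 0, 0.04],
    [0, 0, 0],
  ],
  roll=[0, 0],
  jaw=[1, 1],
)

```text
time_s: 11.05
tcp_pos: [517.7, 42.2, 149.3]
orientation: [-3.142, -0.001, 1.105]
contact_force: [-2.5, 0.6, 13.7]
gripper_width: 43.7
```

carry_out(
  travel=[
    [0, 0, -0.04],
    [0, 0, 0],
    [0, 0, 0],
  ],
  roll=[0, 1, 0],
  jaw=[1, 1, 1],
)

```text
time_s: 11.35
tcp_pos: [517.8, 42.0, 150.2]
orientation: [3.141, 0.0, 1.035]
contact_force: [-2.0, -0.3, 9.8]
gripper_width: 43.6
```

```bash
python3 -c "
from h import *
s=read_state();show(s);print(s['moment'].round(2))"
```

```text
11.35 [517.8  42.  150.2] yaw [3.141 0.    1.035] q [-0.52  0.56  0.49  2.18 -0.52  0.52 -0.17] F [-2.  -0.3  9.8] 43.6
[-0.27  0.47  0.71]
```

carry_out(
  travel=[
    [0, 0, 0],
    [0, 0, 0],
  ],
  roll=[1, 0],
  jaw=[1, 1],
)

```text
time_s: 11.55
tcp_pos: [518.5, 42.9, 150.0]
orientation: [3.141, -0.001, 0.967]
contact_force: [2.0, 2.2, 4.4]
gripper_width: 43.4
```

```bash
python3 -c "
from h import *
s=read_state();show(s);print(s['moment'].round(2))"
```

```text
11.55 [518.5  42.9 150. ] yaw [ 3.141e+00 -1.000e-03  9.670e-01] q [-0.54  0.56  0.51  2.18 -0.54  0.52 -0.22] F [2.  2.2 4.4] 43.4
[ 0.48 -0.33  0.65]
```

carry_out(
  travel=[
    [0, 0, 0],
    [0, 0, 0],
    [0, 0, 0],
  ],
  roll=[1, 1, 0],
  jaw=[1, 1, 1],
)

```text
time_s: 11.85
tcp_pos: [519.6, 44.0, 150.1]
orientation: [3.14, -0.002, 0.831]
contact_force: [5.6, 5.7, 1.5]
gripper_width: 43.6
```

```bash
python3 -c "
from h import *
s=read_state();show(s);print(s['moment'].round(2))"
```

```text
11.85 [519.6  44.  150.1] yaw [ 3.14e+00 -2.00e-03  8.31e-01] q [-0.56  0.57  0.54  2.18 -0.59  0.53 -0.31] F [5.6 5.7 1.5] 43.6
[ 1.32 -1.06  1.48]
```

carry_out(
  travel=[
    [0, 0, 0],
    [0, 0, 0],
    [0, 0, 0],
  ],
  roll=[0, 0, 0],
  jaw=[0.2, 0.2, 0.2],
)

```text
time_s: 12.15
tcp_pos: [517.2, 41.8, 149.6]
orientation: [-3.141, 0.001, 0.826]
contact_force: [-0.7, 0.5, 1.1]
gripper_width: 68.2
```

```bash
python3 -c "
from h import *
s=read_state();show(s);print(totool(s,(517,42.2,152)).round(1))"
```

```text
12.15 [517.2  41.8 149.6] yaw [-3.141e+00  1.000e-03  8.260e-01] q [-0.56  0.57  0.55  2.18 -0.58  0.53 -0.32] F [-0.7  0.5  1.1] 68.2
[ 0.2 -0.5 -2.4]
```

carry_out(
  travel=[
    [0, 0, 0],
    [0, 0, 0],
    [0, 0, 0],
    [0, 0, 0],
  ],
  roll=[0, 0, 0, 0],
  jaw=[1, 1, 1, 1],
)

```text
time_s: 12.55
tcp_pos: [517.7, 41.9, 150.0]
orientation: [3.141, -0.0, 0.826]
contact_force: [-0.7, -0.6, 5.1]
gripper_width: 43.6
```

carry_out(
  travel=[
    [0, 0, 0],
    [0, 0, 0],
  ],
  roll=[0.5, 0],
  jaw=[1, 1],
)

```text
time_s: 12.75
tcp_pos: [518.0, 42.1, 150.0]
orientation: [3.141, -0.0, 0.789]
contact_force: [-1.1, -0.1, 5.3]
gripper_width: 43.3
```

```bash
python3 -c "
from h import *
s=read_state();show(s);print(s['moment'].round(2))"
```

```text
12.75 [518.   42.1 150. ] yaw [ 3.141 -0.     0.789] q [-0.57  0.57  0.56  2.18 -0.6   0.54 -0.34] F [-1.1 -0.1  5.3] 43.3
[-0.24  0.07  0.16]
```

carry_out(
  travel=[
    [0, 0, 0],
    [0, 0, 0],
  ],
  roll=[0.5, 0],
  jaw=[1, 1],
)

```text
time_s: 12.95
tcp_pos: [518.0, 42.1, 150.0]
orientation: [3.141, -0.0, 0.755]
contact_force: [-0.2, -1.9, 6.9]
gripper_width: 43.2
```

```bash
python3 -c "
from h import *
s=read_state();show(s);print(s['moment'].round(2))"
```

```text
12.95 [518.   42.1 150. ] yaw [ 3.141 -0.     0.755] q [-0.58  0.58  0.57  2.18 -0.61  0.54 -0.37] F [-0.2 -1.9  6.9] 43.2
[-0.4  -0.01  0.63]
```

The torque went 0.16 → 0.63 N·m within 4°, the same response as after the previous regrip, against about 0.1 when turning free. So it is against the stop. Next is a gentle pull test, then release.

carry_out(
  travel=[
    [0, 0, -0.07],
    [0, 0, 0],
  ],
  roll=[0, 0],
  jaw=[1, 1],
)

```text
time_s: 13.15
tcp_pos: [518.0, 42.1, 150.6]
orientation: [3.14, 0.002, 0.756]
contact_force: [6.7, -2.5, -21.1]
gripper_width: 43.1
```

carry_out(
  travel=[
    [0, 0, 0.04],
    [0, 0, 0],
    [0, 0, 0],
    [0, 0, 0],
  ],
  roll=[0, 0, 0, 0],
  jaw=[1, 0.2, 0, 0],
)

```text
time_s: 13.55
tcp_pos: [517.4, 42.3, 150.8]
orientation: [-3.141, -0.0, 0.755]
contact_force: [0.4, -0.5, 0.9]
gripper_width: 83.8
```

carry_out(
  travel=[
    [0, 0, -0.5],
    [0, 0, -1],
    [0, 0, -1],
    [0, 0, -1],
    [0, 0, 0],
  ],
  roll=[0, 0, 0, 0, 0],
  jaw=[0, 0, 0, 0, 0],
)

```text
time_s: 14.05
tcp_pos: [519.1, 42.0, 258.9]
orientation: [3.139, -0.005, 0.755]
contact_force: [-0.7, -0.0, 0.3]
gripper_width: 85.6
```

```bash
python3 -c "
from h import *
s,im=wsnap('w6');show(s)
h=cv2.cvtColor(im,cv2.COLOR_RGB2HSV);m=cv2.inRange(h,(100,100,30),(130,255,255));c=max(cv2.findContours(m,0,1)[0],key=cv2.contourArea);print(cv2.boundingRect(c))
M=np.array(vision.camera_params('wrist')['mount']);K=np.array(vision.camera_params('wrist')['intrinsics'])
a=np.linspace(0,6.283,60)
for top in(152,156,158.5):
    P=np.array([[517+23.5*np.cos(t),42.2+23.5*np.sin(t),z] for t in a for z in(top,top-28)])
    q=(K@(M[:3,:3].T@(np.array([totool(s,p) for p in P]).T-M[:3,3:])));uv=q[:2]/q[2];print(top,uv.min(1).round(1),(uv.max(1)-uv.min(1)).round(1))
snap('top','top6');i2=snap('scene','sc6');cv2.imwrite('pics/c6.png',np.hstack([cv2.resize(im,(480,360)),cv2.resize(i2[170:290,280:386],(318,360))])[:,:,::-1])
"
```

```text
14.05 [519.1  42.  258.9] yaw [ 3.139 -0.005  0.755] q [-0.73  0.43  0.76  2.09 -0.42  0.77 -0.52] F [-0.7 -0.   0.3] 85.6
(279, 202, 80, 84)
152 [277.5 200.8] [82.1 87.9]
156 [276.8 202. ] [83.5 89.4]
158.5 [276.3 202.8] [84.3 90.3]
```

View pics/c6.png

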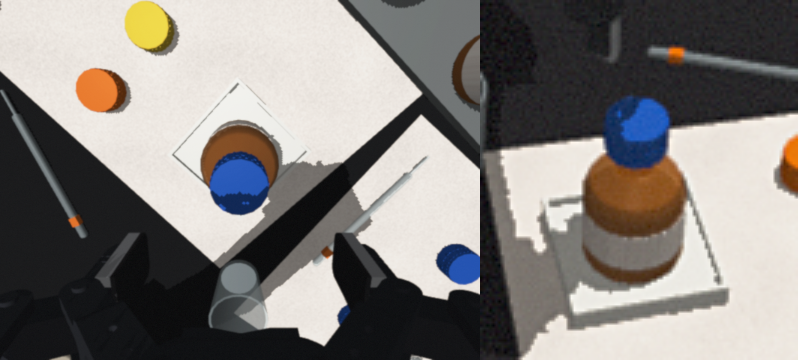

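The cap sits level on the neck, and its size in the image fits the home height. It also held against a 21 N pull with under 1 mm of give. The other two blue caps still stand at their places, so I'm handing in.

```bash
python3 -c "
from h import *
print(order.finish_job())"
```

```text
the job is handed in; nothing more can be done
None
```

The bottle in the white tray is closed, and the job was handed in at about 14 s. It reported no verdict. I tried the blue cap nearest the robot's start first. It dropped between the five thread pieces, so I pressed it to the bottom and turned it clockwise until it stopped.

**Checks that agreed**
- **Height:** the last wrist picture fits a fully home cap better than one lifted by the plug.
- **Hold:** the cap resisted a 21 N pull with about 0.6 mm of movement, so the thread is holding it.
- **Stop:** turning took about 0.1 N·m when free. After each of two regrips it rose to about 0.6–0.7 N·m within 4°.
- **Surroundings:** I moved neither of the other two blue caps, and no glassware, vial or pipette was touched as far as I could tell.

**Less certain**
- **Slip at the stop:** the gripper slipped on the cap once the cap stopped turning. I inferred the stop from torque and did not see it directly.
- **Cap outline:** it measured 2–4 px smaller than predicted at every height I compared, though home height was the closest.
- **Final top picture:** I took one but did not measure it.

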